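# Pack the closed specimens into the transport tray

## Task

Pack the four closed specimen containers into the steel transport tray, each standing upright in the recess made for its shape: the lidded cup in the wide round one, the capped slim bottle in the small round one, the square bottle in the square one and the slide mailer in the oblong one. Keep them upright and set them down rather than dropping them. The cup without a lid and the slim bottle without a cap are still in use: leave them standing where they are.

Things in the scene. Friction and masses are not known exactly. Their poses are not given: they have to be found in the camera images.
- cup_mid (a point): closed specimen cup: plain white cylinder 54 mm across and 61 mm high under a ribbed white screw lid 50 mm across and 13 mm high; 74 mm tall. Belongs in the wide round recess. Stands upright and loose on the bench. Point: on its vertical axis, half-way up; z up.
- vial_mid (a point): closed slim sample bottle: plain white cylinder 34 mm across and 58 mm high under a ribbed white screw cap 30 mm across and 20 mm high; 78 mm tall. Belongs in the small round recess. Stands upright and loose on the bench. Point: on its vertical axis, half-way up; z up.
- flask_mid (a point): closed square bottle: white body 40 x 40 mm, 56 mm high (its sides face along its own x and y), with a narrow neck and a ribbed white cap 28 mm across and 20 mm high; 82 mm tall. Belongs in the square recess. Stands upright and loose on the bench. Point: on its vertical axis, half-way up; z up.
- mailer_mid (a point): closed slide mailer: upright white rectangular box, 32 mm along its own x, 56 mm along its own y, 80 mm tall, with a grey line round it where the lid closes. Belongs in the oblong recess. Stands upright and loose on the bench. Point: on its vertical axis, half-way up; z up.
- open_cup_mid (a point): look-alike: specimen cup WITHOUT a lid, a white open-topped hollow cylinder 54 mm across, 62 mm tall. Stays where it is. Stands upright and loose on the bench. Point: on its vertical axis, half-way up; z up.
- open_vial_mid (a point): look-alike: slim sample bottle WITHOUT a cap, a white open-topped hollow cylinder 34 mm across, 60 mm tall. Stays where it is. Stands upright and loose on the bench. Point: on its vertical axis, half-way up; z up.
- wide_recess (a point): round recess 72 mm across, 11 mm deep, in the middle of a grey insert 92 x 92 mm (dark floor), for the specimen cup. The four inserts lie two by two, 94 mm apart, in any arrangement, in one steel tray 200 x 200 mm fixed to the bench. Point: centre of the recess's floor, 7 mm over the bench; x and y along the tray's sides, z up.
- small_recess (a point): round recess 52 mm across, 11 mm deep, in the middle of a grey insert 92 x 92 mm (dark floor), for the slim bottle. The tray's rim stands 20 mm over the bench, 2 mm over the inserts' tops. Point: centre of the recess's floor, 7 mm over the bench; x and y along the tray's sides, z up.
- square_recess (a point): square recess 58 x 58 mm (sides along its x and y), 11 mm deep, in the middle of a grey insert 92 x 92 mm (dark floor), for the square bottle. Two opposite sides of the tray have a wire handle (29 mm out, 16 mm high). Point: centre of the recess's floor, 7 mm over the bench; x and y along the tray's sides, z up.
- slot_recess (a point): oblong recess 50 mm along its x, 74 mm along its y, 11 mm deep, in the middle of a grey insert 92 x 92 mm (dark floor), for the slide mailer. Point: centre of the recess's floor, 7 mm over the bench; x and y along the tray's sides, z up.
Not all that is in view belongs to the job. What is shaped like the part that bears cup_mid but orange is not meant. Leave any black look-alike of the part that bears open_cup_mid alone.

How it is judged:
By the outcome, as a careful person would: the job done as asked, in the order asked, and still so for the second after the job is handed in, with the robot touching nothing.
It also fails if it takes over 106 s, if anything falls off the work surface, if the arm or the gripper's body presses on something with over 40 N, if the wrist force passes 120 N, or if a joint passes its speed limit or range.

## Robot

A 6-joint arm with a two-finger parallel gripper is mounted at the origin on the work surface. World frame = base frame: x ahead of the robot, y to its left, z up, the work surface at z = 0. Lengths are in mm, angles in rad, forces in N, time in s.
With the tool pointing down it reaches from about 275 to 750 mm from the base axis. Payload 10.2 kg.
Tool frame: the origin (TCP) lies on the centre line of the jaws, within the pads' length; the fingertips stand 17 mm ahead of it and the grasp point (between the pads) lies 2 mm behind it; z points along the fingers, y is the line along which they close (so a half turn about z gives the same grasp; the last joint's range is limited). The gripper opens to 85 mm and grips with 20 to 120 N. Pads are 22 mm wide; open, the fingers measure 114 mm over their backs; the gripper's body (76 mm by 85 mm) begins 54 mm behind the grasp point. The pads swing forward as they close: fully open they stand 13 mm farther back than shut.
Start: joints at [-1.324, 0.313, 1.498, -0, 1.331, -0.223], TCP at [237.661, -468.133, 248.294] pointing down, gripper open.
Joint ranges: [-2.94, 2.94], [-0.97, 2.17], [0.19, 2.56], [-1.23, 4.37], [0.02, 3.11], [-2.88, 2.88]. Speed limits (rad/s): [2.39, 2.39, 3.01, 3.14, 3.14, 3.14].

## Interface

Orientations are given as a unit quaternion [w, x, y, z].
In Python, from rig import ctrl gives the robot as it stands. The module is installed in compiled form; this text tells all that it offers.
- The arm moves only by the shell command python3 -m jog 'ROWS' [FORCE]. ROWS is JSON, a list of rows, each an object with "delta_pos": the shift along the world's x, y, z in mm, a list of three; "angular": the turn, a rotation vector about the world's x, y, z in rad, a list of three; "fingers": the opening, from 0 (shut) to 1 (fully open). In form: [{"delta_pos": [tx, ty, tz], "angular": [rx, ry, rz], "fingers": fingers}, ...]. A call has 1 to 10 rows; each row is the pose to reach, as a shift and turn from the pose commanded when the call began; what a row does not reach only later rows make up. A row lasts 1/8 s, in which the tool goes at most 62.5 mm and 10.7 degrees, less where a joint would pass 70% of its speed; a pose out of reach is approached as far as the arm can. A call with a gripper value outside its range is refused whole. The fingers move at their own pace and stop on an object; FORCE is the grip in N (left out, the last holds). Time passes only in rows, so rows that repeat a pose let the fingers close. It gives the time, the measured TCP pose, the force, the opening and the grip force at its end, in the units of the state.
- ctrl.sense(): the state, without advancing time (a new reading comes with each control period).
- ctrl.capture(name): name is "side" or "top" or "wrist"; returns a dict with "pixels" (400x640x3 uint8, blue, green, red), "fx", "fy", "cx", "cy" (pixels), "R" (3x3) and "t" (3): a world point X has camera coordinates R X + t. Camera axes: x right, y down, z forward; pixel columns grow to the right and rows downward; lengths in mm; the calibration is good to about 2 mm. A picture is of the moment at which its call begins. There is no depth.
- ctrl.finish_job(): hands the job in; it is judged then, once.
The state is a dict: "time_s": time; "joints": joint angles; "dq": joint speeds; "tau": joint torques, N m; "eef_pos": TCP position; "ee_rot": TCP orientation; "force": force on the tool from outside, world axes, zero at the start; "wrist_torque": the same for the moment, N m; "grip_width": opening from 0.0 (shut) to 1.0 (fully open); "grip_force": force on a finger pad.
Only numpy, scipy, OpenCV 4.12 (cv2) and the standard library are available. Lean on these libraries where they do the work, as an engineer would, in place of code of your own. Each camera call takes 0.05 s, during which the arm holds its last target. There are 200 camera calls.

## Working session

There is one attempt and no reset: what is moved stays moved. The work goes in short steps, Python scripts to look and compute and a shell command to move; the robot and the scene stay as the last step left them, time stands still between calls to the robot, and variables do not carry over. Pictures are saved under pics/ and viewed, at most 14 in all, crops included, and the job is handed in when it is done.

```bash
mkdir -p pics; python3 - <<'E'
from rig import ctrl
import cv2,numpy as np,pickle
d={}
for n in("top","side"):
    c=ctrl.capture(n);d[n]=c;cv2.imwrite(f"pics/{n}0.png",c["pixels"]);print(n,c["fx"],c["cx"],c["cy"],np.round(c["R"],3).tolist(),np.round(c["t"]))
pickle.dump(d,open("c0.pkl","wb"));print(ctrl.sense())
E
```

```text
top 520.122744091891 322.6218774197786 206.35328133819257 [[0.027, -0.999, 0.018], [-0.986, -0.03, -0.165], [0.165, -0.013, -0.986]] [ -82.  597. 1201.]
side 388.21909218156424 318.72325793910744 199.4834053302259 [[-0.934, -0.358, 0.013], [-0.204, 0.503, -0.84], [0.294, -0.787, -0.543]] [526. 194. 840.]
{'time_s': 0.1, 'joints': array([-1.32440834e+00,  3.13414960e-01,  1.49833881e+00,  1.05277137e-06,
        1.33099811e+00, -2.23384329e-01]), 'dq': array([-8.59650973e-04, -1.45366729e-03, -1.60483564e-03, -1.47827070e-05,
       -7.64446222e-04, -1.43914521e-04]), 'tau': array([ 2.54648265e-03, -4.12898147e+01, -2.60141766e+01, -2.12200075e-04,
        3.02048451e-03, -3.17500633e-05]), 'eef_pos': array([ 237.60514699, -467.92919595,  247.7899851 ]), 'ee_rot': array([-5.79578555e-04,  9.72540708e-01,  2.32732112e-01, -6.15522348e-06]), 'force': array([-0.33406107,  0.34864355,  0.48345093]), 'wrist_torque': array([ 0.0164909 ,  0.02120954, -0.00556188]), 'grip_force': 0.0, 'grip_width': 1.001503303312346}
```

View pics/top0.png

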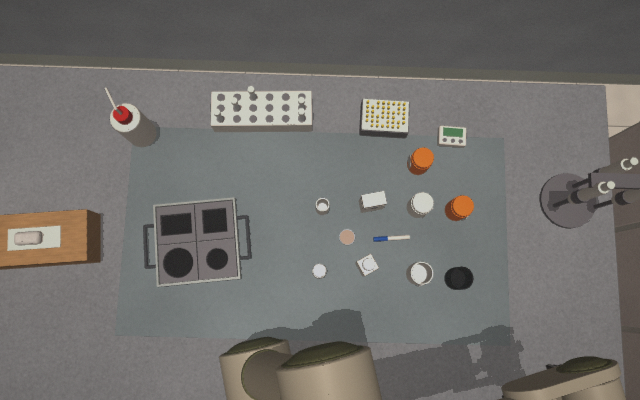

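View pics/side0.png

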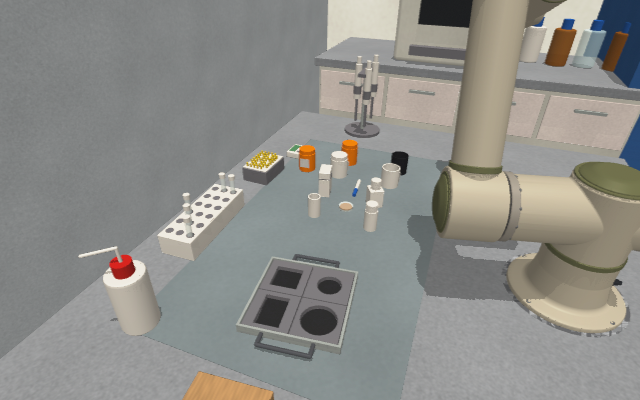

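The scene has these candidates, in top-view pixels:
- **Cups:** the lidded white cup is at (422,203), orange look-alikes at (422,160) and (461,208), the open white cup at (421,273) and the black one at (459,278).
- **Slim bottles:** the capped one is at (319,271) and the open one at (322,205).
- **Mailer and square bottle:** the mailer is at (374,200) and the square bottle at (368,265).
- **Tray:** centred at about (197,242). Slot and square recesses are in the top row, wide at (178,262), small at (217,258).

I'll confirm these in one enlarged crop and measure.

```bash
cat > h.py <<'E'
import cv2,numpy as np
def ray(c,u,v,z):
    """world point on plane z seen at pixel (u,v)"""
    R=np.array(c["R"]);o=-R.T@np.array(c["t"])
    d=R.T@np.array([(u-c["cx"])/c["fx"],(v-c["cy"])/c["fy"],1.])
    return o+d*(z-o[2])/d[2]
def proj(c,X):
    p=np.array(c["R"])@np.array(X,float)+np.array(c["t"]);return np.array([c["fx"]*p[0]/p[2]+c["cx"],c["fy"]*p[1]/p[2]+c["cy"]])
E
python3 - <<'E'
import pickle;from h import *
d=pickle.load(open("c0.pkl","rb"));t=d["top"];s=d["side"]
a=cv2.resize(t["pixels"][180:300,290:490],None,fx=4,fy=4,interpolation=2)[:,:800]
b=cv2.resize(s["pixels"][135:245,290:420],None,fx=4,fy=4,interpolation=2)
cv2.imwrite("pics/cropA.png",cv2.resize(a,(800,480)));cv2.imwrite("pics/cropB.png",b)
g=t["pixels"].min(2);m=(g>135).astype(np.uint8);m[:150]=0;m[330:]=0;m[:,:260]=0;m[:,500:]=0
n,l,st,ce=cv2.connectedComponentsWithStats(m)
for i in range(1,n):
    if st[i,4]>40:
        k=cv2.findContours((l==i).astype(np.uint8),0,1)[0][0]
        print(st[i],ce[i].round(1),[np.round(x,1) for x in cv2.minAreaRect(k)],ray(t,*ce[i],60).round())
# tray recesses
m=(t["pixels"].max(2)<60).astype(np.uint8);m[:195]=0;m[290:]=0;m[:,:152]=0;m[:,242:]=0
n,l,st,ce=cv2.connectedComponentsWithStats(m)
for i in range(1,n):
    if st[i,4]>60: 
        k=cv2.findContours((l==i).astype(np.uint8),0,1)[0][0]
        print("rec",st[i],ce[i].round(1),[np.round(x,1) for x in cv2.minAreaRect(k)],ray(t,*ce[i],7).round())
for p in[(154,205),(235,198),(241,278),(158,286)]:print(ray(t,*p,20).round())
E
```

```text
[361 190  26  18 316] [373.8 198.7] [array([373.8, 198.8]), array([13.5, 23.5]), np.float64(78.7)] [ 620. -186.   60.]
[411 192  23  22 368] [422.5 202.2] [array([422. , 202.5]), array([21., 22.]), np.float64(90.0)] [ 615. -303.   60.]
[316 197  14  14 107] [322.1 204.7] [array([322.5, 203.5]), array([13., 13.]), np.float64(0.0)] [601. -63.  60.]
[339 229  16  16  65] [346.7 236.6] [array([346.5, 236.5]), array([15., 15.]), np.float64(90.0)] [ 527. -123.   60.]
[388 235  22   5  85] [398.4 237.2] [array([398.5, 237.2]), array([ 3.8, 21.2]), np.float64(86.2)] [ 529. -246.   60.]
[357 254  22  22 275] [367.4 264.3] [array([367.6, 264.2]), array([17., 17.]), np.float64(63.4)] [ 463. -173.   60.]
[411 261  23  25 315] [420. 273.] [array([421.8, 272.5]), array([23. , 22.6]), np.float64(36.9)] [ 446. -297.   60.]
[312 263  14  15 155] [318.9 270.3] [array([318.8, 270.2]), array([13. , 13.9]), np.float64(18.4)] [446. -59.  60.]
rec [203 208  24  25 517] [214.4 220.4] [array([214.4, 220.3]), array([22.6, 23.3]), np.float64(84.3)] [563. 201.   7.]
rec [161 213  31  22 573] [175.9 224. ] [array([175.7, 223.9]), array([19.4, 30.3]), np.float64(85.2)] [551. 295.   7.]
rec [164 248  29  29 666] [177.9 262.3] [array([178., 262.]), array([28., 28.]), np.float64(90.0)] [458. 284.   7.]
rec [207 249  21  20 336] [216.9 258.5] [array([217. , 258.5]), array([19., 20.]), np.float64(90.0)] [469. 190.   7.]
[595. 349.  20.]
[618. 152.  20.]
[424. 127.  20.]
[399. 323.  20.]
```

View pics/cropA.png

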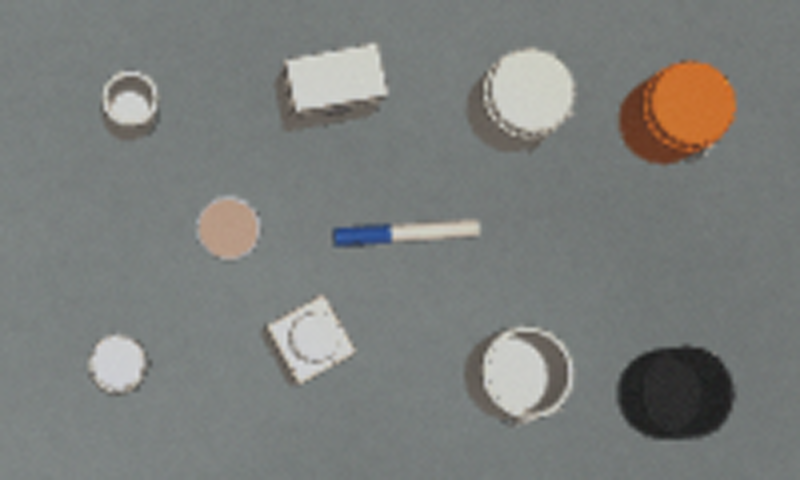

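View pics/cropB.png

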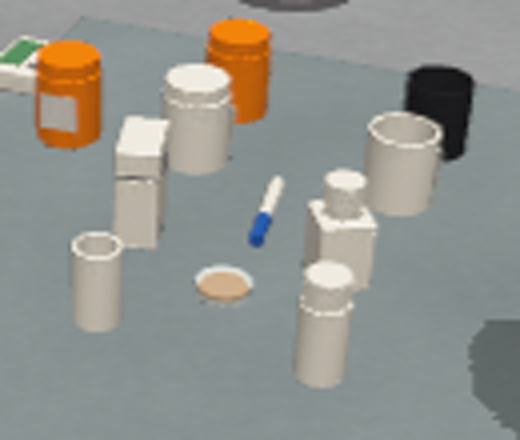

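Crops: A shows lid-less cup (421,273), capless bottle (322,205), and the orange and black look-alikes. The lidded white cup at (422,203) matches cup_mid; the capped bottle (319,271), square bottle (368,265) and mailer (374,200) fit theirs. Crop B (side) shows the same lids and caps. Moving to look from close by with the wrist camera.

```bash
python3 -m jog '[{"delta_pos":[40,40,10],"angular":[0,0,0.1],"fingers":1},{"delta_pos":[80,80,20],"angular":[0,0,0.2],"fingers":1},{"delta_pos":[120,120,30],"angular":[0,0,0.315],"fingers":1},{"delta_pos":[160,160,40],"angular":[0,0,0.315],"fingers":1},{"delta_pos":[200,200,50],"angular":[0,0,0.315],"fingers":1},{"delta_pos":[240,240,50],"angular":[0,0,0.315],"fingers":1},{"delta_pos":[270,270,50],"angular":[0,0,0.315],"fingers":1},{"delta_pos":[290,290,50],"angular":[0,0,0.315],"fingers":1},{"delta_pos":[290,290,50],"angular":[0,0,0.315],"fingers":1},{"delta_pos":[290,290,50],"angular":[0,0,0.315],"fingers":1}]' 30
python3 - <<'E'
from rig import ctrl
import cv2,pickle,numpy as np
c=ctrl.capture("wrist");cv2.imwrite("pics/w1.png",c["pixels"]);pickle.dump(c,open("w1.pkl","wb"))
from h import *
print(c["fx"],np.round(c["R"],2).tolist(),(-np.array(c["R"]).T@c["t"]).round())
E
```

```text
time_s: 1.35
eef_pos: [527.2, -178.6, 298.0]
ee_rot: [-0.0, 0.924, 0.382, -0.0]
force: [0.0, -1.1, 0.5]
grip_width: 1.0
grip_force: 0.0
320.08466382487626 [[0.71, -0.71, 0.0], [-0.67, -0.67, 0.33], [-0.23, -0.23, -0.94]] [ 588. -119.  423.]
```

View pics/w1.png

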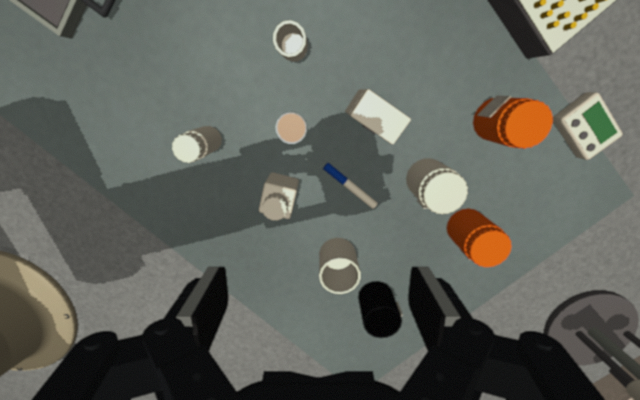

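Wrist view: the cup lid is at (443,191), the vial cap (187,147), the flask cap (275,206) and the mailer top (380,116). The look-alikes are distinct from these. I'll measure from both views.

```bash
python3 - <<'E'
import pickle;from h import *
w=pickle.load(open("w1.pkl","rb"));t=pickle.load(open("c0.pkl","rb"))["top"]
for nm,c,T in(("w",w,{"cup":(443,191,74,200),"vial":(187,147,78,200),"flask":(275,206,82,175),"mail":(390,108,80,195)}),("t",t,{"cup":(423,201,74,150),"vial":(319,270,78,150),"flask":(369,264,82,150),"mail":(374,198,80,150)})):
    g=c["pixels"].max(2)
    for k,(u,v,z,th) in T.items():
        for th in (th-20,th,th+20):
            m=np.zeros_like(g);m[v-30:v+30,u-35:u+35]=(g[v-30:v+30,u-35:u+35]>th)
            n,l,st,ce=cv2.connectedComponentsWithStats(m);i=l[v,u]
            if not i: print(nm,k,th,"none",g[v,u]);continue
            q=cv2.findContours((l==i).astype(np.uint8),0,1)[0][0][:,0]
            P=np.array([ray(c,*p,z)[:2] for p in q],np.float32)
            (cx,cy),(a,b),an=cv2.minAreaRect(P);(ex,ey),er=cv2.minEnclosingCircle(P)
            print(nm,k,th,"rect",round(cx),round(cy),round(a),round(b),round(an),"circ",round(ex),round(ey),round(er),"cen",ray(c,*ce[i],z)[:2].round())
E
```

```text
w cup 180 rect 612 -301 48 48 54 circ 612 -301 24 cen [ 613. -301.]
w cup 200 rect 613 -301 47 47 51 circ 612 -301 24 cen [ 613. -301.]
w cup 220 rect 612 -301 44 44 3 circ 613 -301 23 cen [ 613. -300.]
w vial 180 rect 445 -60 29 29 16 circ 445 -60 15 cen [445. -60.]
w vial 200 rect 445 -60 27 27 38 circ 445 -60 14 cen [445. -60.]
w vial 220 rect 445 -60 25 25 45 circ 445 -60 13 cen [445. -60.]
w flask 155 rect 471 -171 40 35 30 circ 473 -169 23 cen [ 471. -171.]
w flask 175 none 167
w flask 195 none 167
w mail 175 rect 616 -184 31 55 12 circ 619 -183 29 cen [ 619. -183.]
w mail 195 rect 616 -184 30 54 12 circ 618 -183 29 cen [ 619. -183.]
w mail 215 rect 616 -184 29 53 12 circ 618 -183 28 cen [ 619. -183.]
t cup 130 rect 611 -300 53 53 46 circ 611 -300 28 cen [ 611. -300.]
t cup 150 rect 613 -299 52 48 90 circ 612 -299 27 cen [ 612. -300.]
t cup 170 rect 612 -301 49 47 9 circ 611 -299 26 cen [ 612. -301.]
t vial 130 rect 442 -54 35 45 30 circ 438 -55 25 cen [443. -58.]
t vial 150 rect 444 -60 30 31 65 circ 445 -59 16 cen [445. -59.]
t vial 170 rect 444 -60 30 28 2 circ 444 -60 16 cen [445. -59.]
t flask 130 rect 462 -165 56 50 33 circ 461 -165 36 cen [ 463. -169.]
t flask 150 rect 461 -171 38 38 31 circ 461 -171 25 cen [ 461. -171.]
t flask 170 rect 461 -171 37 37 31 circ 461 -171 25 cen [ 461. -171.]
t mail 130 rect 615 -184 36 59 11 circ 616 -184 32 cen [ 616. -184.]
t mail 150 rect 616 -184 31 56 12 circ 616 -184 31 cen [ 616. -184.]
t mail 170 rect 615 -184 31 54 12 circ 614 -184 30 cen [ 615. -184.]
```

```bash
python3 - <<'E'
import cv2,numpy as np
a=cv2.imread("pics/w1.png")[80:235,160:480];cv2.imwrite("pics/w1c.png",cv2.resize(a,(800,388),interpolation=2))
E
```

```text
(no output)
```

View pics/w1c.png

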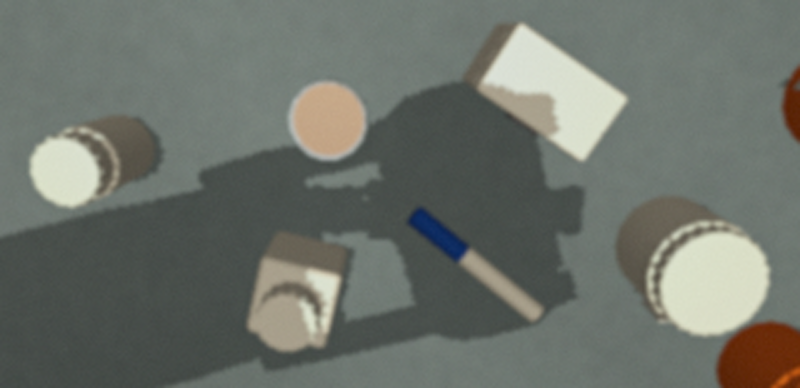

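```bash
python3 -m jog '[{"delta_pos":[30,-45,-20],"angular":[0,0,0],"fingers":1},{"delta_pos":[60,-90,-50],"angular":[0,0,0],"fingers":1},{"delta_pos":[84,-122,-90],"angular":[0,0,0],"fingers":1},{"delta_pos":[84,-122,-130],"angular":[0,0,0],"fingers":1},{"delta_pos":[84,-122,-165],"angular":[0,0,0],"fingers":1},{"delta_pos":[84,-122,-200],"angular":[0,0,0],"fingers":1},{"delta_pos":[84,-122,-225],"angular":[0,0,0],"fingers":1},{"delta_pos":[84,-122,-245],"angular":[0,0,0],"fingers":1},{"delta_pos":[84,-122,-256],"angular":[0,0,0],"fingers":1},{"delta_pos":[84,-122,-256],"angular":[0,0,0],"fingers":1}]'
python3 -m jog '[{"delta_pos":[0,0,0],"angular":[0,0,0],"fingers":0.8},{"delta_pos":[0,0,0],"angular":[0,0,0],"fingers":0.7},{"delta_pos":[0,0,0],"angular":[0,0,0],"fingers":0.6},{"delta_pos":[0,0,0],"angular":[0,0,0],"fingers":0.5},{"delta_pos":[0,0,0],"angular":[0,0,0],"fingers":0.5},{"delta_pos":[0,0,0],"angular":[0,0,0],"fingers":0.5}]' 35
python3 - <<'E'
import pickle;from h import *
w=pickle.load(open("w1.pkl","rb"));t=pickle.load(open("c0.pkl","rb"))["top"]
print("flask cap w",ray(w,275.6,208,82))
g=t["pixels"].max(2);m=np.zeros_like(g);m[234:294,334:404]=g[234:294,334:404]>150
q=np.argwhere(m)[:,::-1]
P=np.array([ray(t,*p,56)[:2] for p in q],np.float32);print(cv2.minAreaRect(P))
print([ray(w,160+a*.4,80+b*.4,56)[:2].round() for a,b in((267,257),(342,275),(325,347),(247,328))])
E
```

```text
time_s: 2.65
eef_pos: [611.5, -300.3, 42.1]
ee_rot: [-0.0, 0.924, 0.382, -0.0]
force: [-0.5, -0.5, 0.7]
grip_width: 1.004
grip_force: 0.0
time_s: 3.4
eef_pos: [612.0, -300.4, 43.3]
ee_rot: [0.001, 0.924, 0.382, 0.0]
force: [-0.5, 0.2, 5.5]
grip_width: 0.621
grip_force: 37.2
flask cap w [ 464.76484654 -174.43206128   82.        ]
((485.9180908203125, -181.58035278320312), (96.16338348388672, 152.3872528076172), 0.5079421401023865)
[array([ 472., -150.]), array([ 490., -181.]), array([ 457., -201.]), array([ 438., -167.])]
```

```bash
python3 -m jog '[{"delta_pos":[0,0,15],"angular":[0,0,0],"fingers":0.5},{"delta_pos":[0,0,45],"angular":[0,0,0],"fingers":0.5},{"delta_pos":[0,0,85],"angular":[0,0,0],"fingers":0.5},{"delta_pos":[0,0,125],"angular":[0,0,0],"fingers":0.5},{"delta_pos":[0,20,165],"angular":[0,0,0],"fingers":0.5},{"delta_pos":[-10,60,200],"angular":[0,0,0],"fingers":0.5},{"delta_pos":[-20,105,220],"angular":[0,0,0],"fingers":0.5},{"delta_pos":[-35,150,230],"angular":[0,0,0],"fingers":0.5},{"delta_pos":[-45,195,230],"angular":[0,0,0],"fingers":0.5},{"delta_pos":[-60,240,230],"angular":[0,0,0],"fingers":0.5}]'
python3 -m jog '[{"delta_pos":[-10,45,0],"angular":[0,0,0],"fingers":0.5},{"delta_pos":[-20,90,0],"angular":[0,0,0],"fingers":0.5},{"delta_pos":[-30,135,0],"angular":[0,0,0],"fingers":0.5},{"delta_pos":[-40,180,0],"angular":[0,0,0],"fingers":0.5},{"delta_pos":[-45,220,0],"angular":[0,0,0],"fingers":0.5},{"delta_pos":[-50,250,0],"angular":[0,0,0],"fingers":0.5},{"delta_pos":[-50,260,0],"angular":[0,0,0],"fingers":0.5},{"delta_pos":[-50,260,0],"angular":[0,0,0],"fingers":0.5},{"delta_pos":[-50,260,0],"angular":[0,0,0],"fingers":0.5}]'
python3 - <<'E'
from rig import ctrl
import cv2,pickle
c=ctrl.capture("wrist");cv2.imwrite("pics/w2.png",c["pixels"]);pickle.dump(c,open("w2.pkl","wb"))
E
```

```text
time_s: 4.65
eef_pos: [551.0, -58.6, 273.0]
ee_rot: [0.0, 0.924, 0.382, 0.0]
force: [0.4, -0.1, -1.6]
grip_width: 0.627
grip_force: 37.1
time_s: 5.78
eef_pos: [501.9, 198.9, 272.4]
ee_rot: [0.0, 0.924, 0.382, -0.0]
force: [0.0, -0.4, -0.4]
grip_width: 0.621
grip_force: 37.1
```

View pics/w2.png

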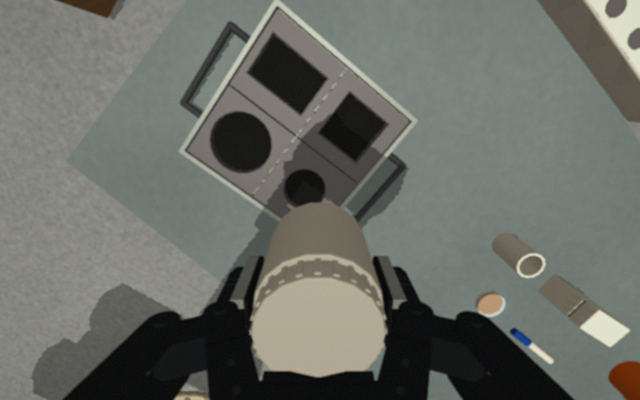

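Wrist view: the cup is upright in the jaws. In the tray, the wide recess is at (240,141), slot (288,74), square (353,126) and small (305,187).

```bash
python3 - <<'E'
import pickle;from h import *
c=pickle.load(open("w2.pkl","rb"));g=c["pixels"].max(2)
for k,(u,v) in {"wide":(240,141),"slot":(288,74),"square":(353,126),"small":(305,187)}.items():
    for th in (30,45,55):
        m=np.zeros_like(g);m[max(v-50,0):v+50,u-50:u+50]=g[max(v-50,0):v+50,u-50:u+50]<th
        n,l,st,ce=cv2.connectedComponentsWithStats(m);i=l[v,u]
        if not i: print(k,th,"none",g[v,u]);continue
        q=cv2.findContours((l==i).astype(np.uint8),0,1)[0][0][:,0]
        for z in(7,18):
            P=np.array([ray(c,*p,z)[:2] for p in q],np.float32)
            print(k,th,z,[np.round(x,1).tolist() for x in cv2.minAreaRect(P)])
E
```

```text
wide 30 7 [[456.3, 282.2], [67.2, 66.7], 38.8]
wide 30 18 [[459.3, 281.6], [65.3, 64.8], 38.8]
wide 45 7 [[454.9, 282.0], [70.0, 70.1], 38.7]
wide 45 18 [[457.9, 281.3], [68.0, 68.1], 38.7]
wide 55 7 [[454.6, 282.5], [71.1, 71.6], 44.9]
wide 55 18 [[457.6, 281.8], [69.1, 69.6], 44.9]
slot 30 7 [[549.9, 293.9], [47.2, 71.2], 7.2]
slot 30 18 [[550.3, 292.9], [45.9, 69.2], 7.2]
slot 45 7 [[549.9, 294.3], [48.8, 73.5], 7.2]
slot 45 18 [[550.3, 293.3], [47.4, 71.4], 7.2]
slot 55 7 [[549.8, 294.5], [49.7, 74.5], 7.2]
slot 55 18 [[550.2, 293.5], [48.3, 72.4], 7.2]
square 30 7 [[561.8, 199.8], [55.3, 55.2], 7.3]
square 30 18 [[561.8, 201.5], [53.8, 53.6], 7.3]
square 45 7 [[561.8, 199.2], [57.4, 58.0], 6.8]
square 45 18 [[561.8, 200.9], [55.8, 56.4], 6.8]
square 55 7 [[561.5, 198.8], [58.7, 59.8], 7.4]
square 55 18 [[561.6, 200.5], [57.1, 58.2], 7.4]
small 30 7 [[468.9, 189.4], [42.7, 48.7], 56.1]
small 30 18 [[471.5, 191.3], [41.5, 47.4], 56.1]
small 45 7 [[468.8, 189.4], [45.0, 51.4], 55.5]
small 45 18 [[471.4, 191.4], [43.8, 50.0], 55.5]
small 55 7 [[468.4, 189.5], [45.9, 52.7], 56.8]
small 55 18 [[471.0, 191.5], [44.7, 51.2], 56.8]
```

```bash
python3 -m jog '[{"delta_pos":[-15,28,0],"angular":[0,0,0],"fingers":0.5},{"delta_pos":[-32,58,-20],"angular":[0,0,0],"fingers":0.5},{"delta_pos":[-44,80,-55],"angular":[0,0,0],"fingers":0.5},{"delta_pos":[-45,82,-95],"angular":[0,0,0],"fingers":0.5},{"delta_pos":[-45,82,-135],"angular":[0,0,0],"fingers":0.5},{"delta_pos":[-45,82,-170],"angular":[0,0,0],"fingers":0.5},{"delta_pos":[-45,82,-195],"angular":[0,0,0],"fingers":0.5},{"delta_pos":[-45,82,-210],"angular":[0,0,0],"fingers":0.5},{"delta_pos":[-45,82,-218],"angular":[0,0,0],"fingers":0.5},{"delta_pos":[-45,82,-219],"angular":[0,0,0],"fingers":0.5}]'
python3 -m jog '[{"delta_pos":[0,0,-1.5],"angular":[0,0,0],"fingers":0.5},{"delta_pos":[0,0,-3],"angular":[0,0,0],"fingers":0.5},{"delta_pos":[0,0,-4],"angular":[0,0,0],"fingers":0.5},{"delta_pos":[0,0,-4],"angular":[0,0,0],"fingers":0.5}]'
```

```text
time_s: 7.08
eef_pos: [456.9, 281.8, 53.5]
ee_rot: [0.0, 0.924, 0.382, 0.0]
force: [0.6, -0.6, 0.3]
grip_width: 0.624
grip_force: 37.2
time_s: 7.58
eef_pos: [456.9, 282.0, 50.2]
ee_rot: [0.0, 0.924, 0.383, 0.0]
force: [-1.9, -1.5, 7.2]
grip_width: 0.622
grip_force: 38.0
```

```bash
python3 -m jog '[{"delta_pos":[0,0,0],"angular":[0,0,0],"fingers":0.75},{"delta_pos":[0,0,0],"angular":[0,0,0],"fingers":0.9},{"delta_pos":[0,0,0],"angular":[0,0,0],"fingers":1},{"delta_pos":[0,0,0],"angular":[0,0,0],"fingers":1},{"delta_pos":[0,0,20],"angular":[0,0,0],"fingers":1},{"delta_pos":[0,0,55],"angular":[0,0,0],"fingers":1},{"delta_pos":[0,0,100],"angular":[0,0,0],"fingers":1},{"delta_pos":[0,-30,140],"angular":[0,0,0],"fingers":1},{"delta_pos":[0,-75,150],"angular":[0,0,0],"fingers":1},{"delta_pos":[0,-125,150],"angular":[0,0,0],"fingers":1}]'
python3 -m jog '[{"delta_pos":[0,-50,0],"angular":[0,0,0],"fingers":1},{"delta_pos":[-5,-100,0],"angular":[0,0,0],"fingers":1},{"delta_pos":[-10,-150,0],"angular":[0,0,0],"fingers":1},{"delta_pos":[-11.5,-190,-10],"angular":[0,0,0],"fingers":1},{"delta_pos":[-11.5,-217,-40],"angular":[0,0,0],"fingers":1},{"delta_pos":[-11.5,-217,-80],"angular":[0,0,0],"fingers":1},{"delta_pos":[-11.5,-217,-115],"angular":[0,0,0],"fingers":1},{"delta_pos":[-11.5,-217,-140],"angular":[0,0,0],"fingers":1},{"delta_pos":[-11.5,-217,-155],"angular":[0,0,0],"fingers":1},{"delta_pos":[-11.5,-217,-159],"angular":[0,0,0],"fingers":1}]'
```

```text
time_s: 8.82
eef_pos: [456.8, 155.9, 200.3]
ee_rot: [0.0, 0.924, 0.383, 0.001]
force: [0.8, -0.9, -0.6]
grip_width: 0.998
grip_force: 0.0
time_s: 10.07
eef_pos: [444.8, -60.0, 39.7]
ee_rot: [-0.0, 0.924, 0.382, -0.0]
force: [0.4, 0.3, 1.0]
grip_width: 1.003
grip_force: 0.0
```

```bash
python3 -m jog '[{"delta_pos":[0,0,0],"angular":[0,0,0],"fingers":0.8},{"delta_pos":[0,0,0],"angular":[0,0,0],"fingers":0.6},{"delta_pos":[0,0,0],"angular":[0,0,0],"fingers":0.45},{"delta_pos":[0,0,0],"angular":[0,0,0],"fingers":0.3},{"delta_pos":[0,0,0],"angular":[0,0,0],"fingers":0.3},{"delta_pos":[0,0,0],"angular":[0,0,0],"fingers":0.3},{"delta_pos":[0,0,0],"angular":[0,0,0],"fingers":0.3}]'
python3 -m jog '[{"delta_pos":[0,0,10],"angular":[0,0,0],"fingers":0.3},{"delta_pos":[0,0,35],"angular":[0,0,0],"fingers":0.3},{"delta_pos":[0,0,70],"angular":[0,0,0],"fingers":0.3},{"delta_pos":[3,30,100],"angular":[0,0,0],"fingers":0.3},{"delta_pos":[7,75,120],"angular":[0,0,0],"fingers":0.3},{"delta_pos":[12,125,120],"angular":[0,0,0],"fingers":0.3},{"delta_pos":[16,175,120],"angular":[0,0,0],"fingers":0.3},{"delta_pos":[20,220,120],"angular":[0,0,0],"fingers":0.3},{"delta_pos":[23.5,248.5,110],"angular":[0,0,0],"fingers":0.3},{"delta_pos":[23.5,248.5,85],"angular":[0,0,0],"fingers":0.3}]'
```

```text
time_s: 10.95
eef_pos: [445.4, -60.2, 40.8]
ee_rot: [0.0, 0.924, 0.382, 0.0]
force: [-2.5, 0.8, 6.8]
grip_width: 0.392
grip_force: 34.4
time_s: 12.2
eef_pos: [469.0, 190.2, 126.0]
ee_rot: [0.0, 0.923, 0.384, 0.001]
force: [0.5, -0.5, -0.5]
grip_width: 0.389
grip_force: 34.9
```

```bash
python3 -m jog '[{"delta_pos":[0,0,-20],"angular":[0,0,0],"fingers":0.3},{"delta_pos":[0,0,-45],"angular":[0,0,0],"fingers":0.3},{"delta_pos":[0,0,-62],"angular":[0,0,0],"fingers":0.3},{"delta_pos":[0,0,-71],"angular":[0,0,0],"fingers":0.3},{"delta_pos":[0,0,-75],"angular":[0,0,0],"fingers":0.3},{"delta_pos":[0,0,-77],"angular":[0,0,0],"fingers":0.3},{"delta_pos":[0,0,-78],"angular":[0,0,0],"fingers":0.3},{"delta_pos":[0,0,-78],"angular":[0,0,0],"fingers":0.3}]'
```

```text
time_s: 13.2
eef_pos: [468.9, 188.4, 47.8]
ee_rot: [0.0, 0.924, 0.382, 0.0]
force: [-0.6, -0.3, 3.5]
grip_width: 0.389
grip_force: 35.2
```

```bash
python3 -m jog '[{"delta_pos":[0,0,0],"angular":[0,0,0],"fingers":0.5},{"delta_pos":[0,0,0],"angular":[0,0,0],"fingers":0.65},{"delta_pos":[0,0,0],"angular":[0,0,0],"fingers":0.8},{"delta_pos":[0,0,5],"angular":[0,0,0],"fingers":0.8},{"delta_pos":[0,0,30],"angular":[0,0,0],"fingers":0.8},{"delta_pos":[0,0,70],"angular":[0,0,0],"fingers":0.8},{"delta_pos":[0,-15,110],"angular":[0,0,0],"fingers":1},{"delta_pos":[0,-55,140],"angular":[0,0,-0.1],"fingers":1},{"delta_pos":[0,-105,150],"angular":[0,0,-0.2],"fingers":1},{"delta_pos":[0,-155,150],"angular":[0,0,-0.262],"fingers":1}]'
python3 -m jog '[{"delta_pos":[0,-50,0],"angular":[0,0,0],"fingers":1},{"delta_pos":[-2,-100,0],"angular":[0,0,0],"fingers":1},{"delta_pos":[-4,-150,0],"angular":[0,0,0],"fingers":1},{"delta_pos":[-4,-190,0],"angular":[0,0,0],"fingers":1},{"delta_pos":[-4,-208,-20],"angular":[0,0,0],"fingers":1},{"delta_pos":[-4,-208,-60],"angular":[0,0,0],"fingers":1},{"delta_pos":[-4,-208,-100],"angular":[0,0,0],"fingers":1},{"delta_pos":[-4,-208,-135],"angular":[0,0,0],"fingers":1},{"delta_pos":[-4,-208,-155],"angular":[0,0,0],"fingers":1},{"delta_pos":[-4,-208,-159],"angular":[0,0,0],"fingers":1}]'
python3 - <<'E'
from rig import ctrl
import cv2
import numpy as np
a=ctrl.capture("side")["pixels"][150:360,220:420];b=ctrl.capture("wrist")["pixels"]
cv2.imwrite("pics/p3.png",np.hstack([cv2.resize(a,(380,400)),b[:,110:530]]))
E
```

```text
time_s: 14.45
eef_pos: [468.8, 31.9, 198.6]
ee_rot: [0.001, 0.966, 0.258, 0.001]
force: [1.2, -0.9, 0.2]
grip_width: 0.996
grip_force: 0.0
time_s: 15.7
eef_pos: [464.3, -174.4, 37.6]
ee_rot: [-0.001, 0.966, 0.258, -0.001]
force: [0.4, 0.1, -0.5]
grip_width: 1.0
grip_force: 0.0
```

View pics/p3.png

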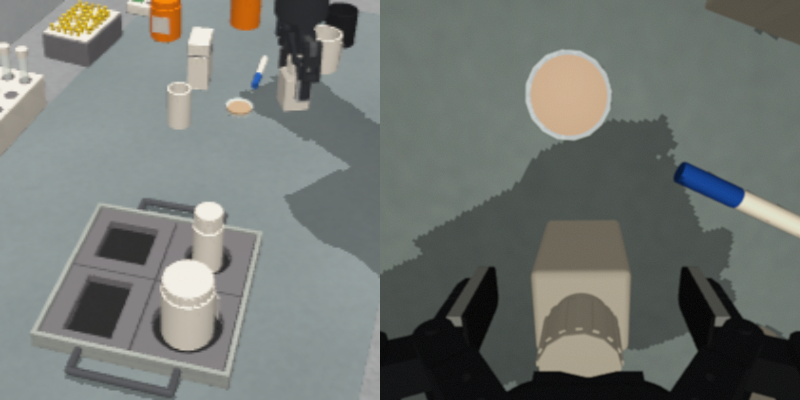

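Pictures: the cup and capped bottle stand upright in their recesses, and the flask is squarely between the jaws. Gripping it now.

```bash
python3 -m jog '[{"delta_pos":[0,0,0],"angular":[0,0,0],"fingers":0.8},{"delta_pos":[0,0,0],"angular":[0,0,0],"fingers":0.6},{"delta_pos":[0,0,0],"angular":[0,0,0],"fingers":0.5},{"delta_pos":[0,0,0],"angular":[0,0,0],"fingers":0.35},{"delta_pos":[0,0,0],"angular":[0,0,0],"fingers":0.35},{"delta_pos":[0,0,0],"angular":[0,0,0],"fingers":0.35},{"delta_pos":[0,0,0],"angular":[0,0,0],"fingers":0.35}]'
python3 -m jog '[{"delta_pos":[0,0,10],"angular":[0,0,0],"fingers":0.35},{"delta_pos":[0,0,40],"angular":[0,0,0],"fingers":0.35},{"delta_pos":[0,0,80],"angular":[0,0,0],"fingers":0.35},{"delta_pos":[5,20,120],"angular":[0,0,0],"fingers":0.35},{"delta_pos":[15,60,140],"angular":[0,0,0],"fingers":0.35},{"delta_pos":[28,110,140],"angular":[0,0,-0.1],"fingers":0.35},{"delta_pos":[41,160,140],"angular":[0,0,-0.2],"fingers":0.35},{"delta_pos":[54,210,140],"angular":[0,0,-0.3],"fingers":0.35},{"delta_pos":[67,260,140],"angular":[0,0,-0.398],"fingers":0.35},{"delta_pos":[80,310,140],"angular":[0,0,-0.398],"fingers":0.35}]'
python3 -m jog '[{"delta_pos":[9,35,0],"angular":[0,0,0],"fingers":0.35},{"delta_pos":[17,65,0],"angular":[0,0,0],"fingers":0.35},{"delta_pos":[17,65,-20],"angular":[0,0,0],"fingers":0.35},{"delta_pos":[17,65,-60],"angular":[0,0,0],"fingers":0.35},{"delta_pos":[17,65,-95],"angular":[0,0,0],"fingers":0.35},{"delta_pos":[17,65,-115],"angular":[0,0,0],"fingers":0.35},{"delta_pos":[17,65,-127],"angular":[0,0,0],"fingers":0.35},{"delta_pos":[17,65,-131],"angular":[0,0,0],"fingers":0.35},{"delta_pos":[17,65,-133],"angular":[0,0,0],"fingers":0.35},{"delta_pos":[17,65,-133],"angular":[0,0,0],"fingers":0.35}]'
```

```text
time_s: 16.68
eef_pos: [464.9, -174.7, 38.7]
ee_rot: [0.0, 0.966, 0.258, 0.0]
force: [-0.3, 1.3, 6.3]
grip_width: 0.464
grip_force: 36.1
time_s: 17.92
eef_pos: [544.8, 137.0, 178.8]
ee_rot: [0.0, 0.998, 0.062, 0.0]
force: [0.3, -0.4, 0.3]
grip_width: 0.467
grip_force: 35.5
time_s: 19.18
eef_pos: [562.0, 200.4, 45.9]
ee_rot: [-0.0, 0.998, 0.062, 0.001]
force: [-0.2, -0.5, -0.5]
grip_width: 0.461
grip_force: 35.7
```

```bash
python3 -m jog '[{"delta_pos":[0,0,-1],"angular":[0,0,0],"fingers":0.35},{"delta_pos":[0,0,-1.5],"angular":[0,0,0],"fingers":0.35},{"delta_pos":[0,0,-1.5],"angular":[0,0,0],"fingers":0.35}]'
python3 -m jog '[{"delta_pos":[0,0,0],"angular":[0,0,0],"fingers":0.6},{"delta_pos":[0,0,0],"angular":[0,0,0],"fingers":0.75},{"delta_pos":[0,0,0],"angular":[0,0,0],"fingers":0.85},{"delta_pos":[0,0,0],"angular":[0,0,0],"fingers":0.85},{"delta_pos":[0,0,30],"angular":[0,0,0],"fingers":0.85},{"delta_pos":[0,0,75],"angular":[0,0,0],"fingers":0.85},{"delta_pos":[0,0,120],"angular":[0,0,0],"fingers":1},{"delta_pos":[0,-20,150],"angular":[0,0,0.15],"fingers":1},{"delta_pos":[8,-60,151],"angular":[0,0,0.32],"fingers":1},{"delta_pos":[14,-104,151],"angular":[0,0,0.5],"fingers":1}]'
python3 -m jog '[{"delta_pos":[5,-40,0],"angular":[0,0,0.17],"fingers":1},{"delta_pos":[10,-80,0],"angular":[0,0,0.34],"fingers":1},{"delta_pos":[16,-120,0],"angular":[0,0,0.51],"fingers":1},{"delta_pos":[22,-160,0],"angular":[0,0,0.68],"fingers":1},{"delta_pos":[28,-200,0],"angular":[0,0,0.85],"fingers":1},{"delta_pos":[34,-240,0],"angular":[0,0,1.02],"fingers":1},{"delta_pos":[40,-280,0],"angular":[0,0,1.16],"fingers":1},{"delta_pos":[40,-280,0],"angular":[0,0,1.16],"fingers":1},{"delta_pos":[40,-280,0],"angular":[0,0,1.16],"fingers":1}]'
```

```text
time_s: 19.55
eef_pos: [562.1, 200.5, 45.7]
ee_rot: [0.0, 0.998, 0.062, 0.001]
force: [-5.0, -1.4, 12.0]
grip_width: 0.462
grip_force: 37.2
time_s: 20.8
eef_pos: [575.8, 95.5, 195.2]
ee_rot: [0.0, 0.951, 0.311, 0.0]
force: [0.8, 0.4, -0.2]
grip_width: 1.002
grip_force: 0.0
time_s: 21.92
eef_pos: [615.6, -183.0, 194.6]
ee_rot: [-0.0, 0.628, 0.778, 0.0]
force: [0.8, 0.4, 0.4]
grip_width: 0.998
grip_force: 0.0
```

```bash
python3 -m jog '[{"delta_pos":[0,0,-40],"angular":[0,0,0],"fingers":1},{"delta_pos":[0,0,-80],"angular":[0,0,0],"fingers":1},{"delta_pos":[0,0,-115],"angular":[0,0,0],"fingers":1},{"delta_pos":[0,0,-138],"angular":[0,0,0],"fingers":1},{"delta_pos":[0,0,-150],"angular":[0,0,0],"fingers":1},{"delta_pos":[0,0,-150],"angular":[0,0,0],"fingers":0.8},{"delta_pos":[0,0,-150],"angular":[0,0,0],"fingers":0.65},{"delta_pos":[0,0,-150],"angular":[0,0,0],"fingers":0.5}]'
python3 -m jog '[{"delta_pos":[0,0,0],"angular":[0,0,0],"fingers":0.4},{"delta_pos":[0,0,0],"angular":[0,0,0],"fingers":0.25},{"delta_pos":[0,0,0],"angular":[0,0,0],"fingers":0.25},{"delta_pos":[0,0,0],"angular":[0,0,0],"fingers":0.25},{"delta_pos":[0,0,0],"angular":[0,0,0],"fingers":0.25}]'
```

```text
time_s: 22.92
eef_pos: [616.1, -183.7, 45.8]
ee_rot: [0.001, 0.628, 0.779, 0.0]
force: [0.4, -0.2, 0.3]
grip_width: 0.504
grip_force: 0.0
time_s: 23.55
eef_pos: [615.9, -183.8, 45.3]
ee_rot: [0.0, 0.628, 0.779, 0.0]
force: [-1.3, 0.8, 5.1]
grip_width: 0.373
grip_force: 35.5
```

```bash
python3 -m jog '[{"delta_pos":[0,0,10],"angular":[0,0,0],"fingers":0.25},{"delta_pos":[0,0,40],"angular":[0,0,0],"fingers":0.25},{"delta_pos":[0,0,80],"angular":[0,0,0],"fingers":0.25},{"delta_pos":[0,20,120],"angular":[0,0,0],"fingers":0.25},{"delta_pos":[-8,60,150],"angular":[0,0,0],"fingers":0.25},{"delta_pos":[-15,105,155],"angular":[0,0,0],"fingers":0.25},{"delta_pos":[-22,155,155],"angular":[0,0,-0.03],"fingers":0.25},{"delta_pos":[-28,205,155],"angular":[0,0,-0.06],"fingers":0.25},{"delta_pos":[-35,255,155],"angular":[0,0,-0.087],"fingers":0.25},{"delta_pos":[-42,305,155],"angular":[0,0,-0.087],"fingers":0.25}]'
python3 -m jog '[{"delta_pos":[-7,50,0],"angular":[0,0,0],"fingers":0.25},{"delta_pos":[-14,100,0],"angular":[0,0,0],"fingers":0.25},{"delta_pos":[-20,145,0],"angular":[0,0,0],"fingers":0.25},{"delta_pos":[-23.5,172,0],"angular":[0,0,0],"fingers":0.25},{"delta_pos":[-23.5,172,-10],"angular":[0,0,0],"fingers":0.25},{"delta_pos":[-23.5,172,-45],"angular":[0,0,0],"fingers":0.25},{"delta_pos":[-23.5,172,-85],"angular":[0,0,0],"fingers":0.25},{"delta_pos":[-23.5,172,-115],"angular":[0,0,0],"fingers":0.25},{"delta_pos":[-23.5,172,-132],"angular":[0,0,0],"fingers":0.25},{"delta_pos":[-23.5,172,-140],"angular":[0,0,0],"fingers":0.25}]'
python3 -m jog '[{"delta_pos":[0,0,-3],"angular":[0,0,0],"fingers":0.25},{"delta_pos":[0,0,-6],"angular":[0,0,0],"fingers":0.25},{"delta_pos":[0,0,-8],"angular":[0,0,0],"fingers":0.25},{"delta_pos":[0,0,-8.5],"angular":[0,0,0],"fingers":0.25},{"delta_pos":[0,0,-8.5],"angular":[0,0,0],"fingers":0.25}]'
```

```text
time_s: 24.8
eef_pos: [573.1, 123.0, 200.1]
ee_rot: [-0.0, 0.661, 0.75, 0.0]
force: [1.1, -1.2, -0.9]
grip_width: 0.371
grip_force: 34.9
time_s: 26.05
eef_pos: [550.3, 292.7, 59.3]
ee_rot: [-0.0, 0.661, 0.75, -0.0]
force: [0.4, -0.1, -1.5]
grip_width: 0.369
grip_force: 34.9
time_s: 26.68
eef_pos: [550.5, 293.5, 52.3]
ee_rot: [0.0, 0.661, 0.751, 0.0]
force: [-1.6, -0.3, 6.5]
grip_width: 0.367
grip_force: 35.6
```

Contact made. Releasing, lifting clear and checking.

```bash
python3 -m jog '[{"delta_pos":[0,0,0],"angular":[0,0,0],"fingers":0.5},{"delta_pos":[0,0,0],"angular":[0,0,0],"fingers":0.65},{"delta_pos":[0,0,0],"angular":[0,0,0],"fingers":0.7},{"delta_pos":[0,0,0],"angular":[0,0,0],"fingers":0.7},{"delta_pos":[0,0,30],"angular":[0,0,0],"fingers":0.7},{"delta_pos":[0,0,75],"angular":[0,0,0],"fingers":0.7},{"delta_pos":[0,0,120],"angular":[0,0,0],"fingers":0.7},{"delta_pos":[0,-20,160],"angular":[0,0,0],"fingers":0.7},{"delta_pos":[0,-70,190],"angular":[0,0,0],"fingers":0.7},{"delta_pos":[0,-120,200],"angular":[0,0,0],"fingers":0.7}]'
python3 -m jog '[{"delta_pos":[0,-60,0],"angular":[0,0,0],"fingers":0.7},{"delta_pos":[0,-120,0],"angular":[0,0,0],"fingers":0.7},{"delta_pos":[0,-180,0],"angular":[0,0,0],"fingers":0.7},{"delta_pos":[0,-180,0],"angular":[0,0,0],"fingers":0.7},{"delta_pos":[0,-180,0],"angular":[0,0,0],"fingers":0.7}]'
python3 - <<'E'
from rig import ctrl
import cv2,numpy as np
a=ctrl.capture("side")["pixels"][130:360,200:430];b=ctrl.capture("top")["pixels"][150:310,130:290];c=ctrl.capture("wrist")["pixels"]
cv2.imwrite("pics/p4.png",np.hstack([cv2.resize(a,(400,400)),cv2.resize(b,(400,400))]))
E
```

```text
time_s: 27.92
eef_pos: [550.4, 172.3, 253.3]
ee_rot: [0.001, 0.66, 0.751, 0.001]
force: [0.1, -0.3, -0.6]
grip_width: 0.7
grip_force: 0.0
time_s: 28.55
eef_pos: [550.1, -6.2, 251.3]
ee_rot: [-0.0, 0.661, 0.751, 0.0]
force: [-0.6, 1.1, 0.5]
grip_width: 0.699
grip_force: 0.0
```

View pics/p4.png

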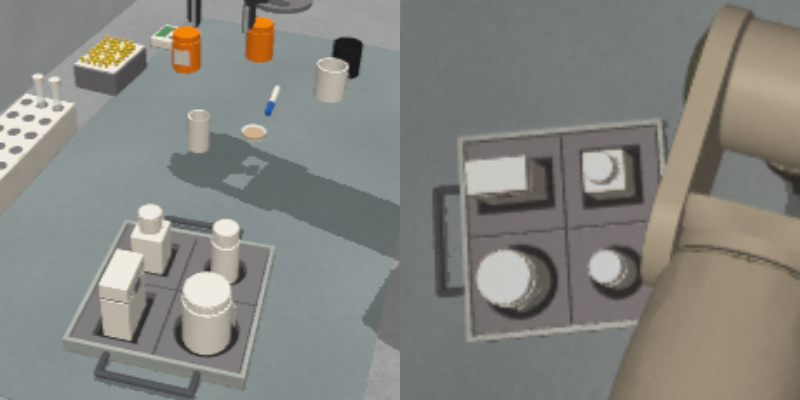

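All four containers stand upright in their own recesses, and the open cup and open bottle are where they were. The arm is clear, so I'm handing in.

```bash
python3 -c "
from rig import ctrl
print(ctrl.finish_job())"
```

```text
the job is handed in; nothing more can be done
None
```

The four closed containers stand upright in their matching tray recesses, the open cup and open bottle were not touched, and I handed the job in at about 29 s of the 106 s limit; no verdict came back.

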